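# Feel a camera's pressure plate for burrs

## Task

The grey back door of a panoramic film camera lies inside-up in the pocket of the clamped wooden block, and its sprung black pressure plate must be felt for burrs that would scratch film. With the tips of the closed fingers pointing straight down, stroke slowly and lightly along the two bright wear tracks on the plate, each over its whole length from the latch end to the hinge end as the film runs: first the track nearer the robot, then lift off and stroke the farther one. Never press the plate down to its stop, leave the door in its pocket and the loose parts round the block where they lie, and finish clear of everything with the plate sprung back up.

Things in the scene. Friction and masses are not known exactly. Their poses are not given: they have to be found in the camera images.
- plate_mid (a point): centre of the top face of the pressure plate: flat, level, black, 96 mm long (x) by 40 mm (y), about 38 mm above the bench. x: the way the film runs, from latch end (brass hook) to hinge end (steel barrel and roller); y: towards the robot's side; z up. Two bright tracks, 3.5 mm wide, run along x from -44 to +44 mm: near one at y = +14 mm, far one at y = -14 mm. It sinks with the plate.
- plate (a joint): how far the pressure plate is pressed down, in m: 0 sprung up, 0.004 at its stop. It stays level wherever it is pressed; it begins to sink at about 3 N and reaches the stop at about 9 N (1.5 N per mm). Lightly means in touch but sunk less than about 3.5 mm; 1 to 2 mm is comfortable.
- door: loose grey camera back door, 160 mm (x) by 60 mm (y), 0.23 kg with its plate, in a pocket 6 mm deep with 1 to 2 mm of play; origin at the centre of its underside, 24 mm above the bench, axes as the plate. The plate's top is 14.5 mm above it (10.5 at the stop). Within 62 mm of the centre along x all else is below 9 mm; the roller at x = +67 rises to 10 mm, the latch at x = -76 to 13.5 mm.
- block: fixed wooden block, 30 mm high, held to the bench's far edge by a blue steel C-clamp. Origin on the bench under the clamp's pad, x pointing away from the pocket over the edge: block from x = -185 to +22 mm, y = -95 to +95 mm, pocket centre at x = -118 mm. The clamp's upper arm runs along x from -12 to +104 mm, up to 55 mm above the bench.
- mount_ring: loose silver-grey lens mount ring with a red dot, 62 mm across, 5 mm high, origin at the centre of its underside; to be left alone.
- curtain_drum: loose black shutter curtain drum standing on end, 22 mm across, 44 mm high, origin at the centre of its underside; to be left alone.
- scale_ring: loose brass depth-of-field scale ring, 60 mm across, 9 mm high, origin at the centre of its underside; to be left alone.
- green_filter: loose green glass filter in a black rim, 55 mm across, 7 mm high, origin at the centre of its underside; to be left alone.
- near_track (a point): middle of the near wear track on the plate's top, axes as for the plate's centre. The stroke is followed by the middle of the fingertips: keep it within about 6 mm of the track's line; about 25 mm/s suits.
- far_track (a point): middle of the far wear track, same axes and remarks.

How it is judged:
By the outcome, as a careful person would: the job done as asked, in the order asked, and still so for the second after the job is handed in, with the robot touching nothing.
It also fails if it takes over 48 s, if anything falls off the work surface, if the arm or the gripper's body presses on something with over 40 N, if the wrist force passes 120 N, or if a joint passes its speed limit or range.

## Robot

A 6-joint arm with a two-finger parallel gripper is mounted at the origin on the work surface. World frame = base frame: x ahead of the robot, y to its left, z up, the work surface at z = 0. Lengths are in m, angles in rad, forces in N, time in s.
With the tool pointing down it reaches from about 0.425 to 0.95 m from the base axis. Payload 3.5 kg.
Tool frame: the origin (TCP) lies on the centre line of the jaws, within the pads' length; the fingertips stand 14 mm ahead of it and the grasp point (between the pads) lies 5 mm behind it (ctrl.finger_overhang is the distance from the TCP to the fingertips, in m); z points along the fingers, y is the line along which they close (so a half turn about z gives the same grasp; the last joint's range is limited). The gripper opens to 85 mm and grips with 20 to 120 N. Pads are 22 mm wide; open, the fingers measure 114 mm over their backs; the gripper's body (76 mm by 85 mm) begins 54 mm behind the grasp point. The pads swing forward as they close: fully open they stand 13 mm farther back than shut.
Start: joints at [-1.344, 0.286, 1.577, -0, 1.279, -0.15], TCP at [0.248, -0.628, 0.223] pointing down, gripper open.
Joint ranges: [-2.77, 2.77], [-0.9, 2.22], [0.21, 2.48], [-1.53, 4.67], [0.24, 2.81], [-2.84, 2.84]. Speed limits (rad/s): [2.79, 2.79, 3.14, 3.14, 3.14, 3.14].

## Interface

Orientations are given as a unit quaternion [x, y, z, w].
In Python, from plant import ctrl gives the robot as it stands.
- The arm moves only by the tool send_rows, never from a script. Its argument "moves" is text: rows parted by semicolons, each of 7 numbers parted by spaces: the turn, a rotation vector about the tool's x, y, z in units of 360 degrees (1.0 is 360 degrees), then the shift along the tool's x, y, z in units of 20 cm (1.0 is 20 cm), then the gripper's target within -1 to 1 (fully open at 1, half-way at 0, shut at -1). A call has 1 to 12 rows; each row is the pose to reach, as a shift and turn from the pose commanded when the call began, along the tool's axes at that moment, turning the shorter way round; what a row does not reach only later rows make up. A row lasts 1/8 s, in which the tool goes at most 62.5 mm and 10.7 degrees, less where a joint would pass 70% of its speed; a pose out of reach is approached as far as the arm can. A call with a number of a shift or a turn outside -1 to 1 is refused whole. A call with a gripper value outside its range is refused whole. The fingers move at their own pace and stop on an object; "newtons" is the grip in N (left out, the last holds). Time passes only in rows, so rows that repeat a pose let the fingers close. It gives the time, the measured TCP pose, the force, the opening and the grip force at its end, in the units of the state.
- ctrl.get_state(): the state, without advancing time (a new reading comes with each control period).
- ctrl.read_camera(name): name is "scene" or "top" or "wrist"; returns a dict with "image" (384x512x3 uint8, red, green, blue), "fovy" (degrees; the focal length in pixels is half the picture's height over the tangent of half this angle, whatever the lens; pixels are square), "cx", "cy" (the principal point, pixels), "extrinsics" (4x4, takes a point from camera to world coordinates). Camera axes: x right, y up, looking along -z (the intrinsics and any distortion apply to the point x, -y, -z); pixel columns grow to the right and rows downward; lengths in m; the calibration is good to about 2 mm. The wrist camera is an equidistant fisheye: a pixel r from the principal point sees the ray r / f radians off the axis. A picture is of the moment at which its call begins. There is no depth.
- ctrl.sign_off(): hands the job in; it is judged then, once.
The state is a dict: "time": time; "qpos": joint angles; "dq": joint speeds; "joint_efforts": joint torques, N m; "eef_pos": TCP position; "tcp_rot": TCP orientation; "contact_force": force on the tool from outside, world axes, zero at the start; "wrist_torque": the same for the moment, N m; "opening": opening from 0.0 (shut) to 1.0 (fully open); "finger_force": force on a finger pad.
Only numpy, scipy, OpenCV 4.12 (cv2) and the standard library are available. Lean on these libraries where they do the work, as an engineer would, in place of code of your own. Each camera call takes 0.05 s, during which the arm holds its last target. There are 200 camera calls.

## Working session

There is one attempt and no reset: what is moved stays moved. The work goes in short steps, Python scripts to look and compute and a tool call to move; the robot and the scene stay as the last step left them, time stands still between calls to the robot, and variables do not carry over. Pictures are saved under pics/ and viewed, at most 10 in all, crops included, and the job is handed in when it is done.

Besides the shell and the picture viewer there is one more tool, called after "Request:" as name(argument=value, ...), one argument or row to a line, values as JSON. send_rows: Moves the arm, as the interface text tells. Its arguments: {"type":"object","properties":{"moves":{"type":"string"},"newtons":{"type":"number"}},"required":["moves"]}

```bash
mkdir -p pics; python3 - <<'E'
from plant import ctrl
import cv2,numpy as np
for n in("scene","top"):
    c=ctrl.read_camera(n); cv2.imwrite(f"pics/{n}0.png",c["image"][:,:,::-1])
    print(n,c["fovy"],c["cx"],c["cy"],np.round(c["extrinsics"],4).tolist())
s=ctrl.get_state();print(s, ctrl.finger_overhang)
E
```

```text
scene 50.911276703594424 251.18886328420166 182.17014208066522 [[0.4182, -0.6172, 0.6664, 1.0437], [0.9082, 0.2962, -0.2956, -0.1964], [-0.0149, 0.7289, 0.6845, 0.5946], [0.0, 0.0, 0.0, 1.0]]
top 42.26844872167419 252.56048135349158 199.3108914116074 [[0.0043, 0.9925, -0.1219, 0.4191], [-0.9999, 0.0055, 0.0096, 0.028], [0.0102, 0.1218, 0.9925, 1.0718], [0.0, 0.0, 0.0, 1.0]]
{'time': 0.1, 'qpos': array([-1.34399526e+00,  2.87078176e-01,  1.57803936e+00, -6.85119170e-06,
        1.27861069e+00, -1.49985044e-01]), 'dq': array([ 0.00072073, -0.00224059, -0.00219049, -0.00109078,  0.00036171,
        0.0004328 ]), 'joint_efforts': array([ 7.14862126e-04, -4.07298839e+01, -2.93697810e+01, -1.39262688e-04,
        3.45761015e-03, -1.46418227e-06]), 'eef_pos': array([ 0.2482503 , -0.62702763,  0.22168005]), 'tcp_rot': array([ 9.82305708e-01,  1.87281489e-01, -4.42782761e-05, -1.06686974e-03]), 'contact_force': array([ 0.69778627, -0.26296018,  0.85699706]), 'wrist_torque': array([ 0.00172689,  0.04601099, -0.0049613 ]), 'finger_force': 0.0, 'opening': 0.9993884443767979} 0.014
```

View pics/top0.png

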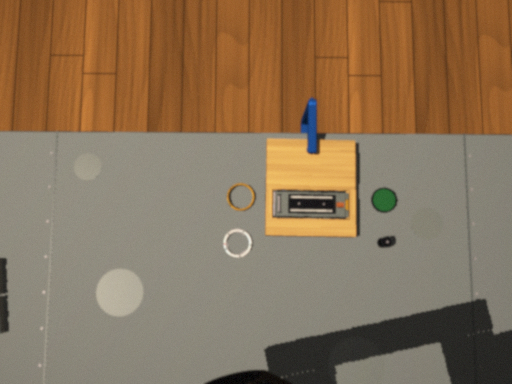

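View pics/scene0.png

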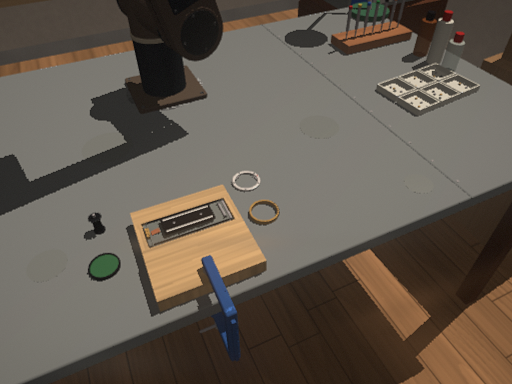

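The top view shows the block at cols 267–357, rows 139–236, and the door around (311,205). The brass latch is at the right (world −y), so film runs towards +y. The rings are on the left, and the filter and drum are on the right. I'll zoom in on the plate in both views.

```bash
python3 - <<'E'
import cv2,numpy as np
a=cv2.imread("pics/top0.png")[185:225,265:360]; b=cv2.imread("pics/scene0.png")[190:250,130:245]
a=cv2.resize(a,None,fx=8,fy=8,interpolation=cv2.INTER_CUBIC)[:, :760]; b=cv2.resize(b,(690,360),interpolation=cv2.INTER_CUBIC)[:270]
o=np.zeros((590,760,3),np.uint8);o[:320]=a;o[320:,:690]=b
cv2.imwrite("pics/crop.png",o)
E
```

```text
(no output)
```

View pics/crop.png

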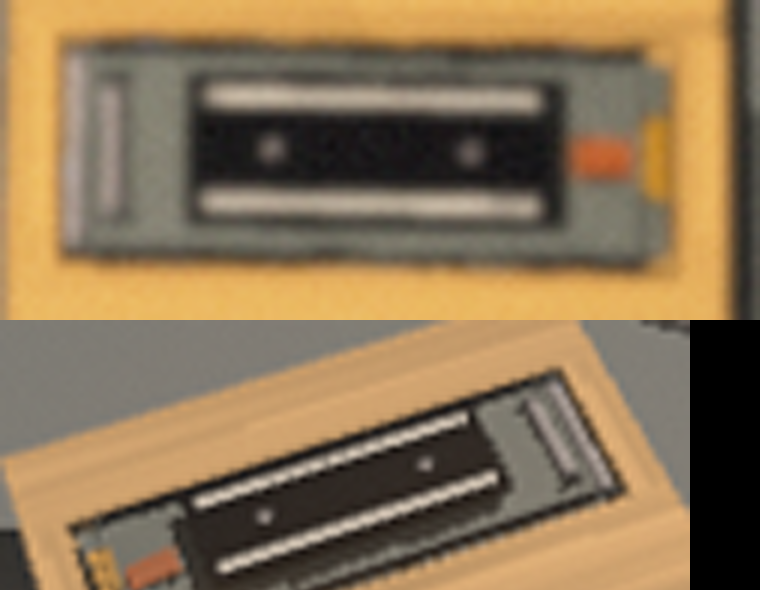

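The crop shows both tracks clearly. In the top view the far track runs (202,96)–(545,100) and the near one (201,202)–(543,206). In the scene view they are at (195,503)–(467,418) and (217,570)–(497,477).

```bash
cat > h.py <<'E'
from plant import ctrl
import numpy as np
from scipy.spatial.transform import Rotation as R
def ray(c,u,v,z,fish=False):
    f=192/np.tan(np.radians(c["fovy"]/2)); x=(u-c["cx"]);y=(v-c["cy"])
    if fish:
        r=np.hypot(x,y);t=r/f;d=np.array([x/r*np.sin(t),-y/r*np.sin(t),-np.cos(t)])
    else: d=np.array([x/f,-y/f,-1])
    E=np.array(c["extrinsics"]);w=E[:3,:3]@d;p=E[:3,3]
    return p+w*(z-p[2])/w[2]
E
python3 - <<'E'
from h import *
T=ctrl.read_camera("top");S=ctrl.read_camera("scene")
def rep(n,P):
    print(n,np.round(P,4).tolist(),"mid",P.mean(0).round(4),"len",np.linalg.norm(P[0]-P[1]).round(4),np.linalg.norm(P[2]-P[3]).round(4),"sep",np.linalg.norm((P[0]+P[1]-P[2]-P[3])/2).round(4),"yaw",np.degrees(np.arctan2(*(P[1]-P[0]+P[3]-P[2])[[1,0]])))
# order: near latch, near hinge, far latch, far hinge
t=[(543,206),(201,202),(545,100),(202,96)]
rep("top",np.array([ray(T,265+(u+.5)/8-.5,185+(v+.5)/8-.5,.0385) for u,v in t]))
s=[(195,183),(467,98),(217,250),(497,157)]
rep("scene",np.array([ray(S,130+(u+.5)/6-.5,190+(v+.5)/6-.5,.0385) for u,v in s]))
s=ctrl.get_state();print(R.from_quat(s["tcp_rot"]).as_matrix().round(4))
c=ctrl.read_camera("wrist");print(c["fovy"],np.round(c["extrinsics"],3).tolist())
E
```

```text
top [[0.5237, -0.1493, 0.0385], [0.5243, -0.0597, 0.0385], [0.5517, -0.1503, 0.0385], [0.5523, -0.0601, 0.0385]] mid [ 0.538  -0.1049  0.0385] len 0.0896 0.0901 sep 0.028 yaw 89.6376195740238
scene [[0.5238, -0.1466, 0.0385], [0.526, -0.0588, 0.0385], [0.5526, -0.1479, 0.0385], [0.5537, -0.0591, 0.0385]] mid [ 0.539  -0.1031  0.0385] len 0.0879 0.0888 sep 0.0282 yaw 88.91181038647751
[[ 9.298e-01  3.680e-01 -4.000e-04]
 [ 3.680e-01 -9.298e-01  1.500e-03]
 [ 2.000e-04 -1.500e-03 -1.000e+00]]
65.70646984690485 [[0.368, 0.893, 0.257, 0.314], [-0.93, 0.354, 0.101, -0.601], [-0.001, -0.276, 0.961, 0.373], [0.0, 0.0, 0.0, 1.0]]
```

Both views agree: plate centre ≈ (0.5385, −0.104), yaw ≈ 89.3°, with the tracks 88–90 mm long and 28 mm apart, matching the sizes given. I'll close the fingers and travel at the present height.

Request:
send_rows(
  moves="0 0 0 0.25 -0.2 0 -1;0 0 0 0.5 -0.4 0 -1;0 0 0 0.75 -0.6 0 -1;0 0 0 1 -0.8 0 -1;0 0 0 1 -0.8 0 -1",
  newtons=20,
)

```text
time: 0.88
eef_pos: [0.377, -0.402, 0.2229]
tcp_rot: [0.982, 0.19, 0.0, -0.0]
contact_force: [-0.2, -0.8, -0.3]
opening: 0.003
finger_force: 0.0
```

Request:
send_rows(
  moves="0 0 0.02 0.25 -0.2 0 -1;0 0 0.04 0.5 -0.4 0 -1;0 0 0.06 0.75 -0.6 0.1 -1;0 0 0.06 1 -0.8 0.2 -1;0 0 0.06 1 -0.8 0.2 -1;0 0 0.06 1 -0.8 0.2 -1",
)

```text
time: 1.62
eef_pos: [0.5027, -0.1833, 0.1827]
tcp_rot: [1.0, 0.0, -0.0, 0.0]
contact_force: [-0.1, -0.3, -0.1]
opening: 0.0
finger_force: 0.0
```

```bash
python3 - <<'E'
from h import *
s=ctrl.get_state();print(s["time"],s["eef_pos"],s["opening"],s["contact_force"],s["qpos"]);print(R.from_quat(s["tcp_rot"]).as_matrix().round(4))
E
```

```text
1.625 [ 0.50268326 -0.1832932   0.1826978 ] 0.0003004184711027981 [-0.07719422 -0.28702419 -0.11730468] [-5.38991627e-01  1.52045685e-02  1.95739350e+00 -8.19782815e-04
  1.16933933e+00  1.03140787e+00]
[[ 1.e+00  7.e-04 -7.e-04]
 [ 7.e-04 -1.e+00 -5.e-04]
 [-7.e-04  5.e-04 -1.e+00]]
```

Request:
send_rows(
  moves="0 0 0 0.05 -0.08 0.2 -1;0 0 0 0.11 -0.165 0.4 -1;0 0 0 0.11 -0.165 0.4 -1;0 0 0 0.11 -0.165 0.4 -1",
)

```text
time: 2.12
eef_pos: [0.5252, -0.1521, 0.1047]
tcp_rot: [1.0, -0.001, 0.001, 0.001]
contact_force: [-0.0, -0.8, 0.1]
opening: 0.001
finger_force: 0.0
```

```bash
python3 - <<'E'
from h import *
import cv2
s=ctrl.get_state();print(s["eef_pos"],s["contact_force"])
c=ctrl.read_camera("wrist");np.save("w.npy",c,allow_pickle=True)
cv2.imwrite("pics/w1.png",cv2.resize(c["image"][:,:,::-1],None,fx=1.5,fy=1.5,interpolation=cv2.INTER_CUBIC))
E
```

```text
[ 0.52523814 -0.15206606  0.1046787 ] [-0.0431301  -0.83345425  0.0812211 ]
```

View pics/w1.png

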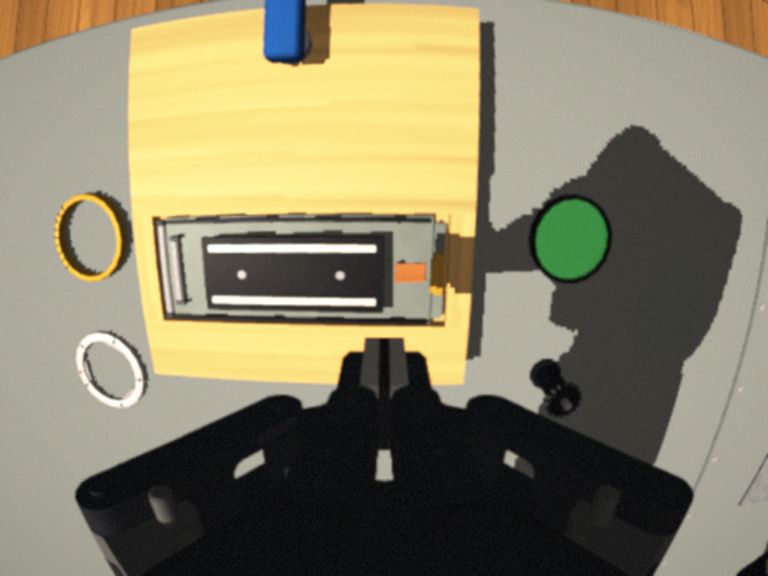

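The wrist view shows the near track at (212,300)–(377,302), the far track at (207,247)–(377,248), and the closed tip at about (384,340).

```bash
python3 - <<'E'
from h import *
c=np.load("w.npy",allow_pickle=True).item()
for n,u,v,z in[("nl",377,302,.0385),("nh",212,300,.0385),("fl",377,248.5,.0385),("fh",207,247.5,.0385),("tip",384,340,.0907)]:
    print(n,ray(c,(u+.5)/1.5-.5,(v+.5)/1.5-.5,z,True).round(4))
E
```

```text
nl [ 0.5228 -0.1483  0.0385]
nh [ 0.5236 -0.0589  0.0385]
fl [ 0.5509 -0.1484  0.0385]
fh [ 0.5525 -0.0591  0.0385]
tip [ 0.5241 -0.1518  0.0907]
```

Request:
send_rows(
  moves="0 0 0 -0.004 -0.013 0.1 -1;0 0 0 -0.004 -0.013 0.18 -1;0 0 0 -0.004 -0.013 0.235 -1;0 0 0 -0.004 -0.013 0.235 -1;0 0 0 -0.004 -0.013 0.235 -1",
)

```text
time: 2.8
eef_pos: [0.5242, -0.1476, 0.0564]
tcp_rot: [1.0, -0.0, 0.0, 0.0]
contact_force: [0.8, -0.1, 0.2]
opening: -0.001
finger_force: 0.0
```

Request:
send_rows(
  moves="0 0 0 0 0 0.005 -1;0 0 0 0 0 0.01 -1;0 0 0 0 0 0.015 -1;0 0 0 0 0 0.015 -1",
)

```text
time: 3.3
eef_pos: [0.5237, -0.1472, 0.0528]
tcp_rot: [1.0, -0.0, -0.0, -0.0]
contact_force: [0.5, 0.6, -0.0]
opening: 0.001
finger_force: 0.0
```

Request:
send_rows(
  moves="0 0 0 0 0.012 0 -1;0 0 0 0 0.012 0 -1;0 0 0 0 0.012 0.003 -1;0 0 0 0 0.012 0.003 -1;0 0 0 0 0.012 0.006 -1;0 0 0 0 0.012 0.006 -1",
)

```text
time: 4.05
eef_pos: [0.5237, -0.1496, 0.0516]
tcp_rot: [1.0, -0.0, -0.0, -0.0]
contact_force: [0.0, -0.9, 0.6]
opening: -0.002
finger_force: 0.0
```

Request:
send_rows(
  moves="0 0 0 0 0 0.003 -1;0 0 0 0 0 0.003 -1;0 0 0 0 0 0.003 -1",
)

```text
time: 4.42
eef_pos: [0.5238, -0.1497, 0.0511]
tcp_rot: [1.0, -0.0, -0.0, -0.0]
contact_force: [0.4, 0.3, -0.2]
opening: -0.003
finger_force: 0.0
```

Request:
send_rows(
  moves="0 0 0 0 0 0.003 -1;0 0 0 0 0 0.003 -1;0 0 0 0 0 0.003 -1",
)

```text
time: 4.8
eef_pos: [0.5238, -0.1497, 0.0505]
tcp_rot: [1.0, -0.0, -0.0, -0.0]
contact_force: [-0.5, 0.1, 0.8]
opening: -0.003
finger_force: 0.0
```

Request:
send_rows(
  moves="0 0 0 0 0 0.003 -1;0 0 0 0 0 0.003 -1;0 0 0 0 0 0.003 -1",
)

```text
time: 5.18
eef_pos: [0.5238, -0.1497, 0.0499]
tcp_rot: [1.0, -0.0, -0.0, -0.0]
contact_force: [-0.8, -0.1, 0.3]
opening: 0.004
finger_force: 0.0
```

```bash
python3 - <<'E'
from h import *
import cv2
c=ctrl.read_camera("wrist");i=c["image"][130:260,120:320,::-1]
cv2.imwrite("pics/w2.png",cv2.resize(i,None,fx=4,fy=4,interpolation=cv2.INTER_CUBIC))
s=ctrl.get_state();print(s["eef_pos"],s["contact_force"])
E
```

```text
[ 0.52378503 -0.14966575  0.04991209] [-0.8003939   0.61251586  0.54067691]
```

View pics/w2.png

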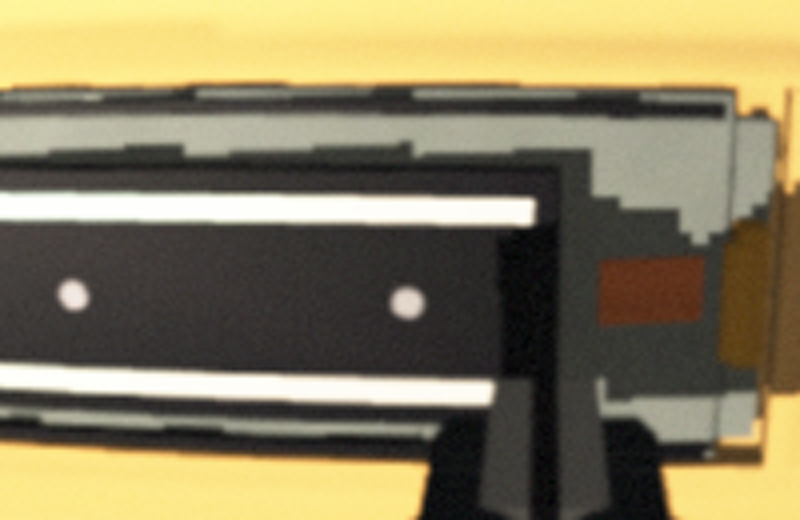

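The tips are just above the latch end of the near track, with the gap at col 545 and the track ends at about col 535. I'll keep lowering.

Request:
send_rows(
  moves="0 0 0 0 0 0.003 -1;0 0 0 0 0 0.003 -1;0 0 0 0 0 0.003 -1",
)

```text
time: 5.6
eef_pos: [0.5238, -0.1497, 0.0493]
tcp_rot: [1.0, -0.0, -0.0, -0.0]
contact_force: [0.8, 0.7, 0.2]
opening: -0.006
finger_force: 0.0
```

Request:
send_rows(
  moves="0 0 0 0 0 0.003 -1;0 0 0 0 0 0.003 -1;0 0 0 0 0 0.003 -1",
)

```text
time: 5.98
eef_pos: [0.5238, -0.1497, 0.0487]
tcp_rot: [1.0, -0.0, -0.0, -0.0]
contact_force: [-0.1, -0.4, 1.0]
opening: -0.004
finger_force: 0.0
```

Request:
send_rows(
  moves="0 0 0 0 0 0.003 -1;0 0 0 0 0 0.003 -1;0 0 0 0 0 0.003 -1",
)

```text
time: 6.35
eef_pos: [0.5238, -0.1497, 0.0481]
tcp_rot: [1.0, -0.0, -0.0, -0.0]
contact_force: [-0.1, 0.1, 0.5]
opening: 0.001
finger_force: 0.0
```

Request:
send_rows(
  moves="0 0 0 0 0 0.003 -1;0 0 0 0 0 0.003 -1;0 0 0 0 0 0.003 -1",
)

```text
time: 6.72
eef_pos: [0.5238, -0.1497, 0.0475]
tcp_rot: [1.0, -0.0, -0.0, -0.0]
contact_force: [-0.4, -0.4, -0.1]
opening: 0.003
finger_force: 0.0
```

```bash
python3 - <<'E'
from h import *
import cv2
c=ctrl.read_camera("wrist");i=c["image"][130:260,160:320,::-1]
a=cv2.resize(i,(480,390),interpolation=cv2.INTER_CUBIC)
d=ctrl.read_camera("scene");j=d["image"][185:250,130:235,::-1]
b=cv2.resize(j,None,fx=3,fy=6,interpolation=cv2.INTER_CUBIC)
cv2.imwrite("pics/w3.png",np.hstack([a,b]))
v=[]
for k in range(8):
    s=ctrl.get_state();v.append(np.r_[s["contact_force"],s["eef_pos"][2],s["joint_efforts"][1:3]]);ctrl.read_camera("wrist")
print(np.mean(v,0).round(4))
E
```

```text
[ -0.126    0.1634   0.2038   0.0475 -32.3979 -23.7327]
```

View pics/w3.png

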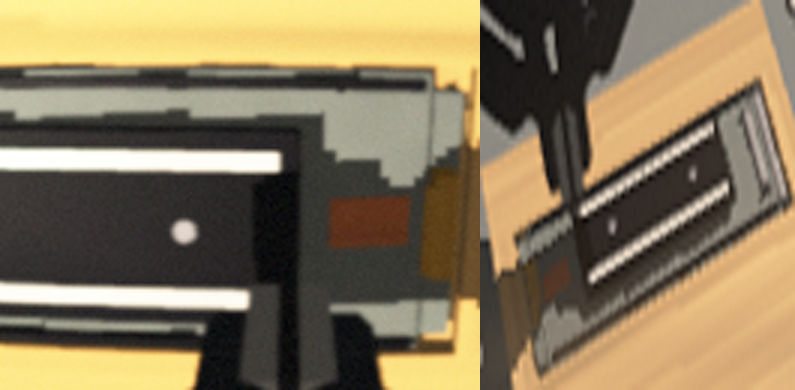

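The tips are centred on the near track's latch end. The mean force is about 0.2 N, so they aren't touching yet; I'll keep going down.

Request:
send_rows(
  moves="0 0 0 0 0 0.003 -1;0 0 0 0 0 0.003 -1;0 0 0 0 0 0.003 -1",
)

```text
time: 7.6
eef_pos: [0.5238, -0.1497, 0.0469]
tcp_rot: [1.0, -0.0, -0.0, -0.0]
contact_force: [0.2, -0.5, -0.1]
opening: 0.005
finger_force: 0.0
```

Request:
send_rows(
  moves="0 0 0 0 0 0.003 -1;0 0 0 0 0 0.003 -1;0 0 0 0 0 0.003 -1",
)

```text
time: 7.98
eef_pos: [0.5238, -0.1497, 0.0463]
tcp_rot: [1.0, -0.0, -0.0, -0.0]
contact_force: [-0.4, 0.9, 1.1]
opening: -0.0
finger_force: 0.0
```

Request:
send_rows(
  moves="0 0 0 0 0 0.003 -1;0 0 0 0 0 0.003 -1;0 0 0 0 0 0.003 -1",
)

```text
time: 8.35
eef_pos: [0.5238, -0.1497, 0.0457]
tcp_rot: [1.0, -0.0, -0.0, -0.0]
contact_force: [0.4, -0.5, 0.1]
opening: 0.002
finger_force: 0.0
```

Request:
send_rows(
  moves="0 0 0 0 0 0.003 -1;0 0 0 0 0 0.003 -1;0 0 0 0 0 0.003 -1",
)

```text
time: 8.72
eef_pos: [0.5238, -0.1497, 0.0451]
tcp_rot: [1.0, -0.0, -0.0, -0.0]
contact_force: [-0.8, -0.8, 0.1]
opening: 0.002
finger_force: 0.0
```

Request:
send_rows(
  moves="0 0 0 0 0 0.003 -1;0 0 0 0 0 0.003 -1;0 0 0 0 0 0.003 -1",
)

```text
time: 9.1
eef_pos: [0.5238, -0.1497, 0.0445]
tcp_rot: [1.0, -0.0, -0.0, -0.0]
contact_force: [-0.5, 0.4, 0.5]
opening: -0.001
finger_force: 0.0
```

Request:
send_rows(
  moves="0 0 0 0 0 0.003 -1;0 0 0 0 0 0.003 -1;0 0 0 0 0 0.003 -1",
)

```text
time: 9.48
eef_pos: [0.5238, -0.1497, 0.0439]
tcp_rot: [1.0, -0.0, -0.0, 0.0]
contact_force: [0.9, 0.7, 0.3]
opening: 0.003
finger_force: 0.0
```

```bash
python3 - <<'E'
from h import *
import cv2
c=ctrl.read_camera("wrist");i=c["image"][170:260,180:300,::-1]
a=cv2.resize(i,(480,360),interpolation=cv2.INTER_CUBIC)
d=ctrl.read_camera("scene");j=d["image"][200:245,130:170,::-1]
b=cv2.resize(j,(320,360),interpolation=cv2.INTER_CUBIC)
cv2.imwrite("pics/w4.png",np.hstack([a,b]))
s=ctrl.get_state();print(s["time"],s["eef_pos"],s["contact_force"],s["wrist_torque"],s["joint_efforts"])
E
```

```text
9.575 [ 0.52377937 -0.149685    0.04390219] [-0.36052364  0.10174499 -0.0684072 ] [-0.00756257 -0.01810757 -0.02487578] [ 8.31588040e-04 -3.24841833e+01 -2.35904610e+01  7.27927772e-05
  5.45185831e-04 -1.69598837e-05]
```

View pics/w4.png

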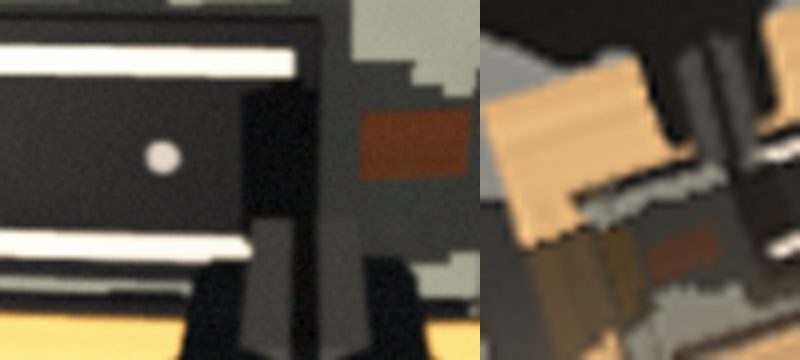

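Tips are still over the near track's latch end, with the tip bottom at about (161,218.7) in the scene image. I'll estimate its height from that pixel.

```bash
python3 - <<'E'
from h import *
S=ctrl.read_camera("scene");E=np.array(S["extrinsics"]);f=192/np.tan(np.radians(S["fovy"]/2))
def pr(p):
    q=E[:3,:3].T@(np.array(p)-E[:3,3]);return np.round([S["cx"]-f*q[0]/q[2],S["cy"]+f*q[1]/q[2]],1)
for z in(.030,.034,.0385,.042): print(z,"mid",pr([.5238,-.1497,z]),"corners +x",pr([.5348,-.164,z]),pr([.5348,-.135,z]))
W=ctrl.read_camera("wrist");print(np.round(W["extrinsics"],4).tolist())
for z in(.03,.034,.0385,.043): print(z, ray(W,180+272/4,170+218/4,z,True).round(4),ray(W,180+245/4,170+218/4,z,True).round(4),ray(W,180+372/4,170+218/4,z,True).round(4))
E
```

```text
0.03 mid [161.2 223.7] corners +x [155.2 230.4] [170.6 225.2]
0.034 mid [160.9 222.3] corners +x [154.8 229. ] [170.3 223.7]
0.0385 mid [160.5 220.6] corners +x [154.4 227.3] [169.9 222.1]
0.042 mid [160.1 219.4] corners +x [154.  226.1] [169.6 220.9]
[[0.0001, 0.9611, 0.2762, 0.5947], [-1.0, 0.0001, 0.0001, -0.1493], [0.0001, -0.2762, 0.9611, 0.1953], [0.0, 0.0, 0.0, 1.0]]
0.03 [ 0.524  -0.1447  0.03  ] [ 0.524  -0.1406  0.03  ] [ 0.524  -0.1598  0.03  ]
0.034 [ 0.5257 -0.1448  0.034 ] [ 0.5257 -0.1408  0.034 ] [ 0.5257 -0.1595  0.034 ]
0.0385 [ 0.5276 -0.1449  0.0385] [ 0.5276 -0.1411  0.0385] [ 0.5276 -0.1592  0.0385]
0.043 [ 0.5295 -0.145   0.043 ] [ 0.5295 -0.1413  0.043 ] [ 0.5295 -0.1589  0.043 ]
```

Request:
send_rows(
  moves="0 0 0 0 0 0.004 -1;0 0 0 0 0 0.004 -1",
)

```text
time: 9.93
eef_pos: [0.5237, -0.1497, 0.043]
tcp_rot: [1.0, -0.0, -0.0, -0.0]
contact_force: [-0.8, -0.9, 0.4]
opening: -0.0
finger_force: 0.0
```

Request:
send_rows(
  moves="0 0 0 0 0 0.004 -1;0 0 0 0 0 0.004 -1",
)

```text
time: 10.18
eef_pos: [0.5237, -0.1496, 0.0422]
tcp_rot: [1.0, -0.0, -0.0, -0.0]
contact_force: [0.6, -0.7, 0.0]
opening: -0.001
finger_force: 0.0
```

Request:
send_rows(
  moves="0 0 0 0 0 0.004 -1;0 0 0 0 0 0.004 -1",
)

```text
time: 10.42
eef_pos: [0.5237, -0.1497, 0.0414]
tcp_rot: [1.0, -0.0, -0.0, -0.0]
contact_force: [-0.0, -0.3, 0.2]
opening: 0.0
finger_force: 0.0
```

Request:
send_rows(
  moves="0 0 0 0 0 0.004 -1;0 0 0 0 0 0.004 -1",
)

```text
time: 10.68
eef_pos: [0.5237, -0.1497, 0.0406]
tcp_rot: [1.0, -0.0, -0.0, -0.0]
contact_force: [0.1, -1.0, 0.1]
opening: 0.001
finger_force: 0.0
```

Request:
send_rows(
  moves="0 0 0 0 0 0.004 -1;0 0 0 0 0 0.004 -1",
)

```text
time: 10.92
eef_pos: [0.5237, -0.1497, 0.0398]
tcp_rot: [1.0, -0.0, -0.0, -0.0]
contact_force: [0.0, -0.5, -0.1]
opening: -0.002
finger_force: 0.0
```

```bash
python3 - <<'E'
from h import *
import cv2
c=ctrl.read_camera("wrist");i=c["image"][170:260,180:300,::-1]
a=cv2.resize(i,(480,360),interpolation=cv2.INTER_CUBIC)
d=ctrl.read_camera("scene");j=d["image"][200:245,140:180,::-1]
b=cv2.resize(j,(320,360),interpolation=cv2.INTER_CUBIC)
cv2.imwrite("pics/w5.png",np.hstack([a,b]))
s=ctrl.get_state();print(s["time"],s["eef_pos"],s["contact_force"],s["wrist_torque"],s["joint_efforts"])
E
```

```text
11.025 [ 0.52377059 -0.14970716  0.03991755] [ 0.55687457 -0.42293572 -0.51235413] [-0.05355993  0.01502536 -0.01702071] [ 7.96383065e-04 -3.25769842e+01 -2.34240925e+01  9.93835943e-05
  1.04990562e-03 -1.25035747e-06]
```

View pics/w5.png

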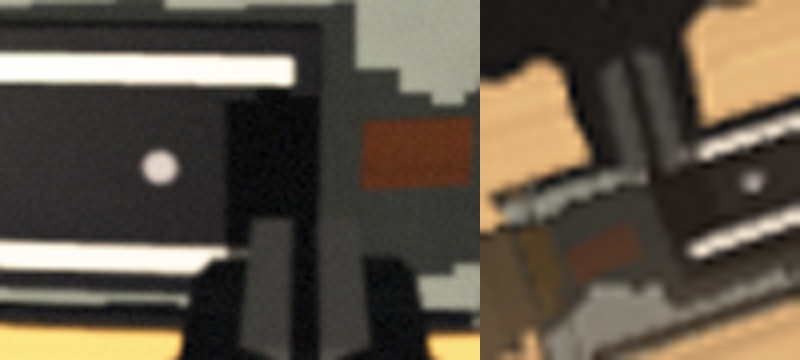

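By parallax across the two cameras the tips are still well above the plate, so they stand higher than the nominal overhang implies. I'll keep feeling downward in steps smaller than the plate's safe travel.

Request:
send_rows(
  moves="0 0 0 0 0 0.004 -1;0 0 0 0 0 0.007 -1;0 0 0 0 0 0.007 -1",
)

```text
time: 11.4
eef_pos: [0.5237, -0.1497, 0.0384]
tcp_rot: [1.0, -0.0, -0.0, -0.0]
contact_force: [0.5, -0.0, 0.6]
opening: 0.001
finger_force: 0.0
```

Request:
send_rows(
  moves="0 0 0 0 0 0.004 -1;0 0 0 0 0 0.006 -1;0 0 0 0 0 0.006 -1",
)

```text
time: 11.78
eef_pos: [0.5237, -0.1497, 0.0373]
tcp_rot: [1.0, -0.0, -0.0, -0.0]
contact_force: [-0.8, 0.6, 1.0]
opening: -0.003
finger_force: 0.0
```

Request:
send_rows(
  moves="0 0 0 0 0 0.004 -1;0 0 0 0 0 0.006 -1;0 0 0 0 0 0.006 -1",
)

```text
time: 12.15
eef_pos: [0.5237, -0.1497, 0.0361]
tcp_rot: [1.0, -0.0, -0.0, -0.0]
contact_force: [-0.0, 0.8, -0.2]
opening: -0.001
finger_force: 0.0
```

Request:
send_rows(
  moves="0 0 0 0 0 0.004 -1;0 0 0 0 0 0.006 -1;0 0 0 0 0 0.006 -1",
)

```text
time: 12.52
eef_pos: [0.5238, -0.1497, 0.0349]
tcp_rot: [1.0, -0.0, -0.0, -0.0]
contact_force: [-0.6, 0.1, -0.4]
opening: 0.002
finger_force: 0.0
```

```bash
python3 - <<'E'
from h import *
import cv2
c=ctrl.read_camera("wrist");i=c["image"][150:300,150:330,::-1]
a=cv2.resize(i,(480,400),interpolation=cv2.INTER_CUBIC)
d=ctrl.read_camera("scene");j=d["image"][195:245,140:180,::-1]
b=cv2.resize(j,(320,400),interpolation=cv2.INTER_CUBIC)
b=cv2.convertScaleAbs(b,alpha=2);a=cv2.convertScaleAbs(a,alpha=1.8)
cv2.imwrite("pics/w6.png",np.hstack([a,b]))
s=ctrl.get_state();print(s["time"],s["eef_pos"],s["contact_force"],s["joint_efforts"], s["qpos"])
E
```

```text
12.625 [ 0.52379333 -0.14970734  0.03493816] [-0.05608859  0.34559539 -0.38498953] [-2.84616144e-04 -3.27083874e+01 -2.32314008e+01  1.90422662e-05
  9.07253161e-04  1.16221733e-05] [-4.64689936e-01  2.39134930e-01  2.01642246e+00  1.62432495e-05
  8.86038732e-01  1.10632664e+00]
```

View pics/w6.png

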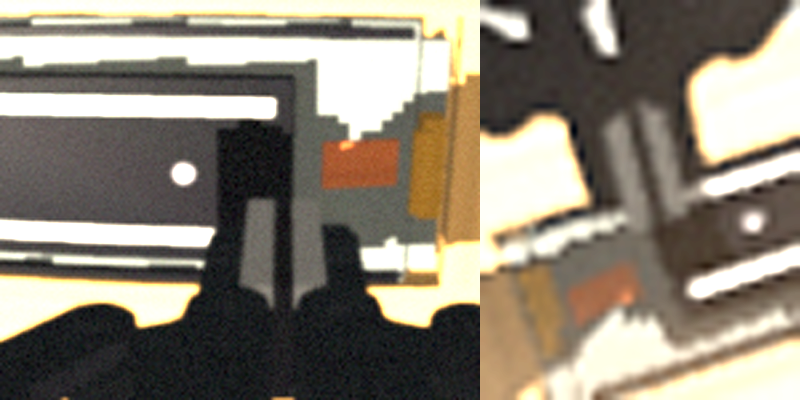

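The tips are still about 6 mm above the plate by the scene view (tip at about (162.5,222.5)), and the joint efforts show no load. I'll continue.

Request:
send_rows(
  moves="0 0 0 0 0 0.004 -1;0 0 0 0 0 0.006 -1;0 0 0 0 0 0.006 -1",
)

```text
time: 13.0
eef_pos: [0.5237, -0.1497, 0.0336]
tcp_rot: [1.0, -0.0, -0.0, -0.0]
contact_force: [-0.1, 0.1, -0.3]
opening: 0.003
finger_force: 0.0
```

Request:
send_rows(
  moves="0 0 0 0 0 0.004 -1;0 0 0 0 0 0.006 -1;0 0 0 0 0 0.006 -1",
)

```text
time: 13.38
eef_pos: [0.5237, -0.1497, 0.0325]
tcp_rot: [1.0, -0.0, -0.0, -0.0]
contact_force: [-0.3, 0.1, 0.6]
opening: 0.003
finger_force: 0.0
```

Request:
send_rows(
  moves="0 0 0 0 0 0.004 -1;0 0 0 0 0 0.006 -1;0 0 0 0 0 0.006 -1",
)

```text
time: 13.75
eef_pos: [0.5238, -0.1497, 0.0313]
tcp_rot: [1.0, -0.0, -0.0, -0.0]
contact_force: [-0.1, 0.5, 1.0]
opening: -0.005
finger_force: 0.0
```

Request:
send_rows(
  moves="0 0 0 0 0 0.004 -1;0 0 0 0 0 0.005 -1;0 0 0 0 0 0.005 -1",
)

```text
time: 14.12
eef_pos: [0.5238, -0.1497, 0.0303]
tcp_rot: [1.0, -0.0, -0.0, -0.0]
contact_force: [-0.6, -0.1, -0.1]
opening: -0.005
finger_force: 0.0
```

Request:
send_rows(
  moves="0 0 0 0 0 0.004 -1;0 0 0 0 0 0.005 -1;0 0 0 0 0 0.005 -1",
)

```text
time: 14.5
eef_pos: [0.5239, -0.1497, 0.0296]
tcp_rot: [1.0, -0.0, 0.0, 0.0]
contact_force: [-1.4, 0.6, 2.5]
opening: 0.002
finger_force: 1.5
```

Request:
send_rows(
  moves="0 0 0 0 0 0.004 -1;0 0 0 0 0 0.005 -1;0 0 0 0 0 0.005 -1",
)

```text
time: 14.88
eef_pos: [0.5239, -0.1498, 0.0286]
tcp_rot: [1.0, -0.0, 0.0, 0.0]
contact_force: [-1.6, 1.1, 4.8]
opening: 0.001
finger_force: 2.3
```

Contact at TCP z ≈ 0.030. At 4.8 N the plate is sunk about 1.2 mm. I'll stroke the near track.

Request:
send_rows(
  moves="0 0 0 0 -0.01 0 -1;0 0 0 0 -0.025 0 -1;0 0 0 0 -0.04 0 -1;0 0 0 0 -0.055 0 -1;0 0 0 0.001 -0.07 0 -1;0 0 0 0.001 -0.085 0 -1;0 0 0 0.001 -0.1 0 -1;0 0 0 0.001 -0.115 0 -1;0 0 0 0.001 -0.13 0 -1;0 0 0 0.002 -0.145 0 -1;0 0 0 0.002 -0.16 0 -1;0 0 0 0.002 -0.175 0 -1",
)

```text
time: 16.38
eef_pos: [0.5242, -0.1145, 0.0284]
tcp_rot: [1.0, -0.0, -0.0, 0.0]
contact_force: [-0.8, -3.3, 6.2]
opening: 0.001
finger_force: 2.6
```

Request:
send_rows(
  moves="0 0 0 0 -0.015 -0.001 -1;0 0 0 0 -0.03 -0.001 -1;0 0 0 0 -0.045 -0.001 -1;0 0 0 0 -0.06 -0.001 -1;0 0 0 0.001 -0.075 -0.001 -1;0 0 0 0.001 -0.09 -0.001 -1;0 0 0 0.001 -0.105 -0.001 -1;0 0 0 0.001 -0.12 -0.001 -1;0 0 0 0.001 -0.135 -0.001 -1;0 0 0 0.002 -0.15 -0.001 -1;0 0 0 0.002 -0.165 -0.001 -1;0 0 0 0.002 -0.18 -0.001 -1",
)

```text
time: 17.88
eef_pos: [0.5246, -0.0785, 0.0285]
tcp_rot: [1.0, -0.0, -0.0, -0.0]
contact_force: [0.5, -3.3, 4.8]
opening: 0.002
finger_force: 2.4
```

Request:
send_rows(
  moves="0 0 0 0 -0.015 0 -1;0 0 0 0 -0.03 0 -1;0 0 0 0 -0.045 0 -1;0 0 0 0.001 -0.06 0 -1;0 0 0 0.001 -0.075 0 -1;0 0 0 0.001 -0.09 0 -1;0 0 0 0.001 -0.102 0 -1;0 0 0 0.001 -0.102 0 -1",
)

```text
time: 18.88
eef_pos: [0.5248, -0.0579, 0.0285]
tcp_rot: [1.0, -0.0, -0.0, -0.0]
contact_force: [-0.2, -1.3, 4.9]
opening: -0.003
finger_force: 2.4
```

Request:
send_rows(
  moves="0 0 0 0 -0.102 -0.02 -1;0 0 0 0 -0.102 -0.1 -1;0 0 0 0 -0.102 -0.1 -1",
)

```text
time: 19.25
eef_pos: [0.5254, -0.0379, 0.0495]
tcp_rot: [1.0, 0.0, 0.001, 0.0]
contact_force: [-0.3, -0.6, 0.4]
opening: 0.003
finger_force: 0.0
```

Request:
send_rows(
  moves="0 0 0 0.05 0.15 0 -1;0 0 0 0.1 0.3 0 -1;0 0 0 0.135 0.46 0 -1;0 0 0 0.135 0.46 0 -1;0 0 0 0.135 0.46 0 -1",
)

```text
time: 19.88
eef_pos: [0.5511, -0.1296, 0.048]
tcp_rot: [1.0, -0.0, -0.001, -0.001]
contact_force: [-0.7, 0.5, 0.0]
opening: -0.002
finger_force: 0.0
```

In that lift I left the y shift in by mistake, so the tip travelled an extra 20 mm past the track's end while rising. It stayed above the roller and the forces were normal. I'll correct back to the far track's latch end.

Request:
send_rows(
  moves="0 0 0 0 0.06 0 -1;0 0 0 0 0.1 0 -1;0 0 0 0 0.1 0 -1;0 0 0 0 0.1 0.05 -1;0 0 0 0 0.1 0.075 -1;0 0 0 0 0.1 0.075 -1;0 0 0 0 0.1 0.075 -1",
)

```text
time: 20.75
eef_pos: [0.5518, -0.1498, 0.0334]
tcp_rot: [1.0, 0.0, -0.0, -0.0]
contact_force: [0.4, 0.4, 0.3]
opening: 0.003
finger_force: 0.0
```

```bash
python3 - <<'E'
from h import *
import cv2
s=ctrl.get_state();print(s["time"],s["eef_pos"],s["contact_force"])
c=ctrl.read_camera("wrist");i=c["image"][130:280,80:330,::-1]
cv2.imwrite("pics/w7.png",cv2.resize(i,(750,450),interpolation=cv2.INTER_CUBIC))
E
```

```text
20.75 [ 0.55181575 -0.1497745   0.03343428] [0.35175223 0.37477625 0.34577384]
```

View pics/w7.png

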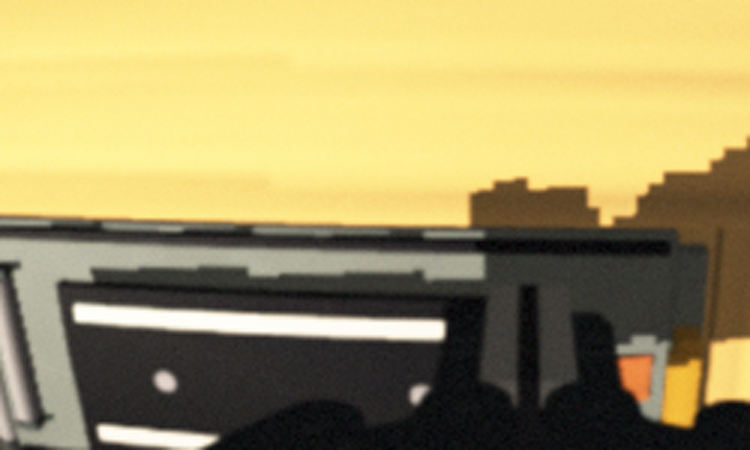

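The tips are above the far track's latch end. The far track's hinge end shows at (75,314), which lets me check whether the door has moved.

```bash
python3 - <<'E'
from h import *
c=ctrl.read_camera("wrist")
for u,v in[(75,314),(445,329)]: print(ray(c,80+(u+.5)/3-.5,130+(v+.5)/3-.5,.0385,True).round(4))
E
```

```text
[ 0.5517 -0.0593  0.0385]
[ 0.5512 -0.1343  0.0385]
```

Request:
send_rows(
  moves="0 0 0 0 0 0.008 -1;0 0 0 0 0 0.015 -1;0 0 0 0 0 0.02 -1;0 0 0 0 0 0.02 -1",
)

```text
time: 21.35
eef_pos: [0.5518, -0.1499, 0.0298]
tcp_rot: [1.0, -0.0, -0.0, -0.0]
contact_force: [-0.9, 0.6, 2.6]
opening: 0.003
finger_force: 1.4
```

Door unmoved, and contact made. I'll press about 1.2 mm more.

Request:
send_rows(
  moves="0 0 0 0 0 0.003 -1;0 0 0 0 0 0.006 -1;0 0 0 0 0 0.006 -1;0 0 0 0 0 0.006 -1",
)

```text
time: 21.85
eef_pos: [0.5519, -0.1499, 0.0285]
tcp_rot: [1.0, -0.0, 0.0, -0.0]
contact_force: [-2.4, 1.8, 5.1]
opening: 0.001
finger_force: 2.3
```

Request:
send_rows(
  moves="0 0 0 0 -0.01 0 -1;0 0 0 0 -0.025 0 -1;0 0 0 0 -0.04 0 -1;0 0 0 0 -0.055 0 -1;0 0 0 0 -0.07 0 -1;0 0 0 0 -0.085 0 -1;0 0 0 0 -0.1 0 -1;0 0 0 0 -0.115 0 -1;0 0 0 0 -0.13 0 -1;0 0 0 0.001 -0.145 0 -1;0 0 0 0.001 -0.16 0 -1;0 0 0 0.001 -0.175 0 -1",
)

```text
time: 23.35
eef_pos: [0.552, -0.1148, 0.0284]
tcp_rot: [1.0, -0.0, -0.0, 0.0]
contact_force: [-0.3, -2.7, 5.6]
opening: -0.002
finger_force: 2.6
```

Request:
send_rows(
  moves="0 0 0 0 -0.015 0 -1;0 0 0 0 -0.03 0 -1;0 0 0 0 -0.045 0 -1;0 0 0 0 -0.06 0 -1;0 0 0 0 -0.075 0 -1;0 0 0 0 -0.09 0 -1;0 0 0 0 -0.105 0 -1;0 0 0 0 -0.12 0 -1;0 0 0 0 -0.135 0 -1;0 0 0 0.001 -0.15 0 -1;0 0 0 0.001 -0.165 0 -1;0 0 0 0.001 -0.18 0 -1",
)

```text
time: 24.85
eef_pos: [0.552, -0.0788, 0.0283]
tcp_rot: [1.0, -0.0, -0.0, 0.0]
contact_force: [-0.0, -3.9, 4.8]
opening: -0.001
finger_force: 2.6
```

Request:
send_rows(
  moves="0 0 0 0 -0.015 0 -1;0 0 0 0 -0.03 0 -1;0 0 0 0 -0.045 0 -1;0 0 0 0 -0.06 0 -1;0 0 0 0 -0.075 0 -1;0 0 0 0 -0.09 0 -1;0 0 0 0 -0.104 0 -1;0 0 0 0 -0.104 0 -1",
)

```text
time: 25.85
eef_pos: [0.5519, -0.0576, 0.0282]
tcp_rot: [1.0, -0.0, -0.0, -0.0]
contact_force: [0.8, -2.0, 4.9]
opening: 0.003
finger_force: 2.6
```

Request:
send_rows(
  moves="0 0 0 0 0 -0.02 -1;0 0 0 0 0 -0.1 -1;0 0 0 0 0 -0.3 -1;0 0 0 0 0 -0.5 -1;0 0 0 0 0 -0.5 -1;0 0 0 0 0 -0.5 -1",
)

```text
time: 26.6
eef_pos: [0.5513, -0.0575, 0.1277]
tcp_rot: [1.0, -0.0, -0.001, -0.0]
contact_force: [-0.5, 0.3, -0.3]
opening: -0.0
finger_force: 0.0
```

```bash
python3 - <<'E'
from h import *
s=ctrl.get_state();print(s["time"],s["eef_pos"],s["contact_force"],s["dq"].round(4))
print(ctrl.sign_off())
E
```

```text
26.6 [ 0.55126434 -0.05750694  0.12768949] [-0.45724673  0.30802701 -0.31117468] [-0.0011  0.0227  0.0184 -0.0035 -0.0015 -0.0007]
the job is handed in; nothing more can be done
None
```

I stroked both wear tracks from latch to hinge, near one first, at about 24 mm/s and about 5–6 N (plate sunk roughly 1–2 mm); the arm then lifted 10 cm clear and I handed the job in at 26.6 s, but a slip in the first lift-off carried the tips about 20 mm past the near track's end while rising, with normal forces and the door unmoved in the next picture.

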